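# Find the core case that rattles and present it over the tray

### The arm

A 6-joint arm with a two-finger parallel gripper is mounted at the origin on a cart in front of the work surface, level with it; the furniture and walls round the work are solid. World frame = base frame: x ahead of the robot, y to its left, z up, the work surface at z = 0. Lengths are in mm, angles in rad, forces in N, time in s.
With the tool pointing down it reaches from about 275 to 750 mm from the base axis. Payload 10.2 kg.
Tool frame: the origin (TCP) lies on the centre line of the jaws, within the pads' length; the fingertips stand 17 mm ahead of it and the grasp point (between the pads) lies 2 mm behind it; z points along the fingers, y is the direction in which the jaws open and shut (so a half turn about z gives the same grasp; the last joint's range is limited). The gripper opens to 85 mm and grips with 20 to 120 N. Pads are 22 mm wide; open, the fingers measure 114 mm over their backs; the gripper's body (76 mm by 85 mm) begins 54 mm behind the grasp point. The pads swing forward as they close: fully open they stand 13 mm farther back than shut.
Start: joints at [1.056, 0.313, 1.498, -0, 1.331, -0.223], TCP at [151.043, 502.809, 248.294] pointing down, gripper open.
Joint ranges: [-2.94, 2.94], [-0.97, 2.17], [0.19, 2.56], [-1.23, 4.37], [0.02, 3.11], [-2.88, 2.88]. Speed limits (rad/s): [2.39, 2.39, 3.01, 3.14, 3.14, 3.14].

### API

Orientations are given as a 3x3 rotation matrix whose columns are the frame's x, y, z axes.
In Python, from rig import sensors, vision, workorder gives the robot as it stands. The module is installed in compiled form; this text tells all that it offers.
- The arm moves only by the tool carry_out, never from a script. Its argument "plan" is a list that holds one entry, the list of rows, each a list of 7 numbers: the shift along the tool's x, y, z scaled (see below), then the turn, a rotation vector about the tool's x, y, z scaled (see below), then the gripper command: -1 is shut, 1 is fully open, values between are in proportion. A call has 1 to 20 rows; each row shifts and turns the pose as measured when the row begins, along the tool's axes as they then stand; what a row does not reach is not made up. The controller multiplies each number of a shift by 2 cm and each number of a turn by 5 degrees. A row lasts 1/12 s, in which the tool goes at most 41.7 mm and 7.16 degrees, less where a joint would pass 70% of its speed; a pose out of reach is approached as far as the arm can. A call with a number of a shift or a turn outside -1 to 1 is refused whole. A call with a gripper value outside its range is refused whole. The fingers move at their own pace and stop on an object; the grip force is fixed at half the most. Time passes only in rows, so rows that do not move let the fingers close. It gives the time, the measured TCP pose, the force and the opening at its end, in the units of the state.
- sensors.read_state(): the state, without advancing time (a new reading comes with each control period).
- vision.snapshot(name): name is "scene" or "top" or "wrist"; returns the picture (480x640x3 uint8, blue, green, red); there is no depth.
- vision.camera_info(name): a dict with "mtx" (3x3 intrinsics, pixels), "T" (4x4, takes a point from camera to world coordinates); the wrist camera has in their place "T_tool_cam" (4x4, takes a point from camera to tool coordinates, whose origin is the TCP and whose axes are the flange's). Camera axes: x right, y down, z forward; pixel columns grow to the right and rows downward; lengths in mm; the calibration is good to about 2 mm. A picture is of the moment at which its call begins: read the wrist's pose just before it. camera_info takes no time and is no camera call.
- workorder.job_done(): hands the job in, once; it reports no verdict.
Trained networks look in the newest picture that a camera, given by its name, has taken for a name from the list of things; names that differ only in an ending like _2 or _b are one class to them, and where a whole thing is asked for, a point or a joint stands for the part that bears it (a point fixed in the world has none). Each returns a list of dicts, best first, with "conf" (0 to 1); they miss things now and then, are a little off and sometimes report something else, mostly with a low value. They report only what shows in the picture. A call takes as long as a camera call.
- vision.spot_in(camera, target): "rect" ([left, top, right, bottom] in pixels, round what is visible of it).
- vision.cut_out(camera, target): "region" (480x640 bool, what is visible of it) and "rect" ([left, top, right, bottom] in pixels, round what is visible of it).
The state is a dict: "clock": time; "joint_pos": joint angles; "qd": joint speeds; "joint_efforts": joint torques, N m; "tcp_pos": TCP position; "ee_rot": TCP orientation; "wrist_force": force on the tool from outside, world axes, zero at the start; "moment": the same for the moment, N m; "opening": finger opening in mm.
Only numpy, scipy, OpenCV 4.12 (cv2) and the standard library are available. Lean on these libraries where they do the work, as an engineer would, in place of code of your own. Each camera call takes 0.05 s, during which the arm holds its last target.

### The job

One of the three sealed aluminium core cases rattles because its steel core is loose: lift and rock them one at a time until you find it, setting each sound case back down flat where it stood. Rock the rattling case cap end down, so that its core slides to the cap, then cap end up, so that it slides back; then hold it out over the middle of the white tray, well above it (15 to 30 cm), cap end towards the worktop and tipped down by about 30 degrees so that the loose core lies against the cap. Finish while still holding it there, never let a case drop, and leave the glassware alone.

Things in the scene. Friction and masses are not known exactly. Their poses are not given: they have to be found in the camera images.
- case_a_mid (a point): Centre (21 mm above the underside) of case a, the left one: sealed square aluminium case 110 mm long (x), 42 wide (y), 42 high (z), about 0.38 kg. x runs along it from the black ribbed cap (at -x, nearest the robot at the start) to the plain end with windows; z is up. Lies flat, its x within about 0.3 rad of straight ahead. Grip across its width, near the middle.
- core_a (a joint): How far the dark steel core (60 mm long, 0.2 kg) in case a has slid towards the cap, m. 0 at the start: at the window end, filling the windows (top and sides, 22 to 46 mm from the centre). A sound core moves 2 mm at most; the loose one slides 22 to 24 mm and empties the windows when the case is tipped over 10 degrees.
- case_b_mid (a point): Centre (21 mm above the underside) of case b, the middle one: sealed square aluminium case 110 mm long (x), 42 wide (y), 42 high (z), about 0.38 kg. x runs along it from the black ribbed cap (at -x, nearest the robot at the start) to the plain end with windows; z is up. Lies flat, its x within about 0.3 rad of straight ahead. Grip across its width, near the middle.
- core_b (a joint): How far the dark steel core (60 mm long, 0.2 kg) in case b has slid towards the cap, m. 0 at the start: at the window end, filling the windows (top and sides, 22 to 46 mm from the centre). A sound core moves 2 mm at most; the loose one slides 22 to 24 mm and empties the windows when the case is tipped over 10 degrees.
- case_c_mid (a point): Centre (21 mm above the underside) of case c, the right one: sealed square aluminium case 110 mm long (x), 42 wide (y), 42 high (z), about 0.38 kg. x runs along it from the black ribbed cap (at -x, nearest the robot at the start) to the plain end with windows; z is up. Lies flat, its x within about 0.3 rad of straight ahead. Grip across its width, near the middle.
- core_c (a joint): How far the dark steel core (60 mm long, 0.2 kg) in case c has slid towards the cap, m. 0 at the start: at the window end, filling the windows (top and sides, 22 to 46 mm from the centre). A sound core moves 2 mm at most; the loose one slides 22 to 24 mm and empties the windows when the case is tipped over 10 degrees.
- tray_mid (a point): Centre of the floor (4 mm up) of the shallow white tray, 130 mm (x) by 180 mm (y), rim 24 mm high, fixed to the worktop beyond the cases.
- tray: The same white tray; origin at the centre of its underside.
- case_a: Case a again; origin at the centre of its underside.
- case_b: Case b again; origin at the centre of its underside.
- case_c: Case c again; origin at the centre of its underside.
- flask_0: Bystander: conical flask, 68 mm across, 127 mm high, to the left of the tray; origin at the centre of its underside. Leave alone.
- beaker_250: Bystander: glass beaker, 87 mm across, 109 mm high, to the right of the tray; origin at the centre of its underside. Leave alone.
- flask_2: Bystander: conical flask, 68 mm across, 127 mm high, at the left beyond the other flask; origin at the centre of its underside. Leave alone.

How it is judged:
By the outcome, as a careful person would: the job done as asked, in the order asked, and still so for the second after the job is handed in, while the arm keeps its last pose, push and grip.
It also fails if it takes over 67 s, if anything falls off the work surface, if the arm or the gripper's body presses on something with over 40 N, if the wrist force passes 120 N, or if a joint passes its speed limit or range.

## Working session

There is one attempt and no reset: what is moved stays moved. The work goes in short steps, Python scripts to look and compute and a tool call to move; the robot and the scene stay as the last step left them, time stands still between calls to the robot, and variables do not carry over. Pictures are saved under pics/ and viewed, and the job is handed in when it is done.

Besides the shell and the picture viewer there is one more tool, called after ">>>" as a command line: name --argument value ..., lists and objects as JSON in quotes. carry_out: Moves the arm, as the interface text tells. Its arguments: {"type":"object","properties":{"plan":{"type":"array"}},"required":["plan"]}

```bash
mkdir -p pics
python3 - <<'E'
from rig import sensors, vision
import cv2, numpy as np
s=sensors.read_state()
print(s['clock'],s['tcp_pos'],s['opening'],s['wrist_force']); print(np.round(s['ee_rot'],3))
for n in ['scene','top']:
    im=vision.snapshot(n); cv2.imwrite(f'pics/{n}0.png',im)
    ci=vision.camera_info(n); print(n,np.round(ci['mtx'],1),np.round(ci['T'],3))
print(vision.camera_info('wrist'))
E
```

```text
0.0 [150.90494048 502.59385893 247.71300785] 85.41198796245834 [-0.43446445 -0.74964167 -0.18882158]
[[-0.958  0.288 -0.001]
 [ 0.288  0.958 -0.001]
 [ 0.    -0.001 -1.   ]]
scene [[495.9   0.  314.3]
 [  0.  495.9 241.6]
 [  0.    0.    1. ]] [[ 4.68000e-01 -6.47000e-01  6.02000e-01  6.17980e+01]
 [-8.84000e-01 -3.48000e-01  3.12000e-01 -2.97271e+02]
 [ 8.00000e-03 -6.78000e-01 -7.35000e-01  7.02556e+02]
 [ 0.00000e+00  0.00000e+00  0.00000e+00  1.00000e+00]]
top [[578.4   0.  316.4]
 [  0.  578.4 227.8]
 [  0.    0.    1. ]] [[-0.000000e+00 -9.950000e-01  1.040000e-01  4.591260e+02]
 [-1.000000e+00  3.000000e-03  2.200000e-02 -3.598000e+01]
 [-2.200000e-02 -1.040000e-01 -9.940000e-01  1.026282e+03]
 [ 0.000000e+00  0.000000e+00  0.000000e+00  1.000000e+00]]
{'mtx': array([[421.10417168,   0.        , 315.86106292],
       [  0.        , 421.10417168, 239.0181677 ],
       [  0.        ,   0.        ,   1.        ]]), 'T_tool_cam': array([[-9.66059025e-04, -9.45538078e-01, -3.25510076e-01,
         8.43550861e+01],
       [ 9.99999504e-01, -8.34213332e-04, -5.44616244e-04,
         3.15287083e-01],
       [ 2.43410551e-04, -3.25510441e-01,  9.45538415e-01,
        -1.24974221e+02],
       [ 0.00000000e+00,  0.00000000e+00,  0.00000000e+00,
         1.00000000e+00]])}
```

View pics/scene0.png

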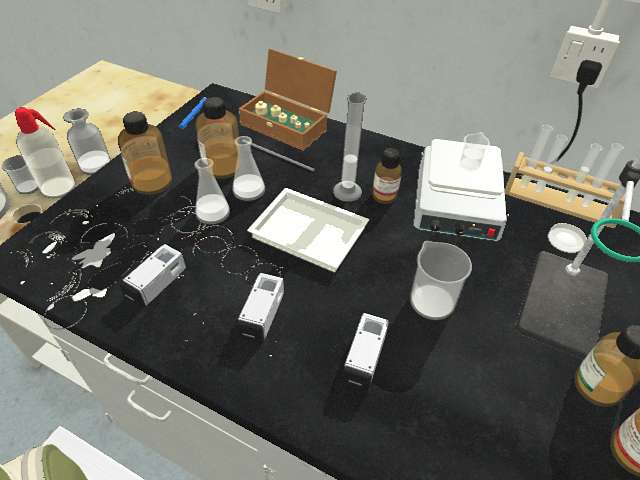

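View pics/top0.png

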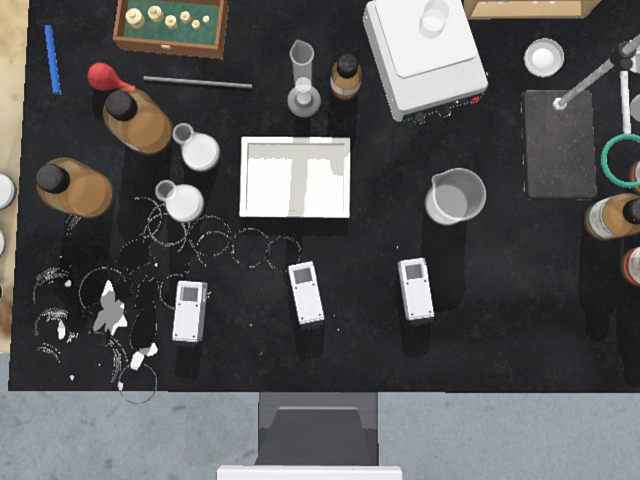

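The top view shows case a near (190,312), b near (306,293), c near (416,289) and the tray near (295,177). All windows are grey, so they are filled. Next I fit boxes to the network masks.

```bash
cat > h.py <<'E'
import numpy as np, cv2
from rig import sensors, vision
from scipy.optimize import minimize
def proj(ci,P,T=None):
    T=ci['T'] if T is None else T
    C=(np.c_[P,np.ones(len(P))]@np.linalg.inv(T).T)[:,:3]
    u=C@ci['mtx'].T; return u[:,:2]/u[:,2:]
def box(x,y,yaw,z0=0):
    P=np.array([[a,b,c] for a in(-55,55) for b in(-21,21) for c in(0,42)],float)
    R=np.array([[np.cos(yaw),-np.sin(yaw),0],[np.sin(yaw),np.cos(yaw),0],[0,0,1]])
    return P@R.T+[x,y,z0]
def fit(ci,region,x,y,yaw,T=None):
    reg=region.astype(np.uint8)
    reg=cv2.resize(reg,None,fx=4,fy=4,interpolation=cv2.INTER_NEAREST)
    def cost(p):
        q=(proj(ci,box(p[0],p[1],p[2]/200),T)+.5)*4
        m=np.zeros_like(reg); cv2.fillConvexPoly(m,cv2.convexHull(q.astype(np.float32)).astype(np.int32),1)
        return 1-(m&reg).sum()/max(1,(m|reg).sum())
    r=minimize(cost,[x,y,yaw*200],method='Nelder-Mead',options=dict(initial_simplex=np.array([[x,y,yaw*200],[x+15,y,yaw*200],[x,y+15,yaw*200],[x,y,yaw*200+40]])))
    return r.x[0],r.x[1],r.x[2]/200,r.fun
def ray(ci,u,v,z,T=None):
    T=ci['T'] if T is None else T
    d=T[:3,:3]@np.linalg.inv(ci['mtx'])@[u,v,1]; o=T[:3,3]
    return o+d*(z-o[2])/d[2]
E
python3 - <<'E'
from h import *
for cam in ['top','scene']:
    vision.snapshot(cam); ci=vision.camera_info(cam)
    for d in vision.cut_out(cam,'case_a'):
        l,t,r,b=d['rect']; g=ray(ci,(l+r)/2,(t+b)/2,21)
        if d['conf']<.3: continue
        print(cam,round(d['conf'],2),np.round(d['rect']),np.round(fit(ci,d['region'],g[0],g[1],0),3))
    for d in vision.spot_in(cam,'tray'):
        l,t,r,b=d['rect']; print('tray',d['conf'],d['rect'],ray(ci,(l+r)/2,(t+b)/2,15))
    for n in ['flask_0','beaker_250']:
        for d in vision.spot_in(cam,n):
            l,t,r,b=d['rect'];print(n,round(d['conf'],2),np.round(d['rect']),np.round(ray(ci,(l+r)/2,(t+b)/2,50)))
print(sensors.read_state()['clock'])
E
```

```text
top 0.96 [289. 261. 323. 330.] [4.46992e+02 2.26400e+00 2.00000e-01 4.50000e-02]
top 0.63 [397. 259. 435. 325.] [ 4.54757e+02 -1.84579e+02  1.33000e-01  3.00000e-02]
top 0.6 [172. 281. 208. 348.] [ 4.16743e+02  2.05218e+02 -7.30000e-02  3.60000e-02]
top 0.6 [426. 164. 490. 224.] [ 6.19416e+02 -2.52632e+02 -4.76000e-01  4.59000e-01]
tray 0.58 [239.5, 135.3, 350.0, 218.5] [655.60957972  24.60156062  15.        ]
tray 0.56 [401.7, 256.8, 434.3, 323.8] [ 455.32696317 -189.79992208   15.        ]
tray 0.51 [173.2, 124.5, 218.2, 172.2] [708.34497126 202.48515213  15.        ]
tray 0.35 [425.1, 169.5, 484.6, 221.8] [ 620.84566944 -257.44914557   15.        ]
flask_0 0.92 [154. 181. 206. 226.] [604. 218.  50.]
flask_0 0.59 [173. 124. 218. 172.] [700. 194.  50.]
beaker_250 0.8 [425. 169. 489. 224.] [ 614. -253.   50.]
scene 0.86 [340. 318. 384. 392.] [ 4.54007e+02 -1.85803e+02  1.43000e-01  5.90000e-02]
scene 0.81 [124. 245. 182. 307.] [ 4.16990e+02  2.03893e+02 -6.70000e-02  6.60000e-02]
scene 0.78 [236. 271. 284. 345.] [4.48026e+02 1.85500e+00 2.17000e-01 5.00000e-02]
tray 0.77 [248.5, 185.5, 370.6, 273.2] [649.47888977  18.30437183  15.        ]
flask_0 0.93 [234. 138. 266. 203.] [711. 190.  50.]
flask_0 0.76 [197. 159. 231. 226.] [620. 215.  50.]
beaker_250 0.81 [410. 242. 472. 323.] [ 615. -249.   50.]
0.6
```

```bash
cat >> h.py <<'E'
from scipy.spatial.transform import Rotation as Rn
def Rt(yaw,pitch=0):
    # pitch>0: cap end (case -x) down
    case=Rn.from_euler('z',yaw)*Rn.from_euler('y',-pitch)
    A=np.array([[-1,0,0],[0,1,0],[0,0,-1.]])
    return case.as_matrix()@A
def go(pos,yaw,pitch=0):
    s=sensors.read_state(); R=s['ee_rot']; G=Rt(yaw,pitch)
    print('t',s['clock'],'pos',np.round(s['tcp_pos'],1),'F',np.round(s['wrist_force'],1),'op',round(s['opening'],1))
    c=R@np.array([[-1,0,0],[0,1,0],[0,0,-1.]])
    print('case-like yaw %.3f pitch %.2fdeg roll %.2f'%(np.arctan2(c[1,0],c[0,0]),np.degrees(np.arcsin(c[2,0])),np.degrees(np.arcsin(c[2,1]))))
    d=np.array(pos)-s['tcp_pos']
    print('turn units',np.round(np.degrees(Rn.from_matrix(R.T@G).as_rotvec())/5,2))
    print('shift units now-axes',np.round(R.T@d/20,2),' after-turn axes',np.round(G.T@d/20,2))
E
python3 - <<'E'
from h import *
go([417,204.5,110],-0.07)
ci=vision.camera_info('top')
d=vision.cut_out('top','tray')[0]; m=d['region'].astype(np.uint8)
cs=cv2.findContours(m,0,2)[0]; c=max(cs,key=cv2.contourArea)
q=cv2.boxPoints(cv2.minAreaRect(c)); print(np.round(q),[np.round(ray(ci,*p,24)) for p in q])
E
```

```text
t 0.6 pos [151.  502.8 248.3] F [ 0.5 -0.2  0.6] op 85.9
case-like yaw -0.292 pitch 0.00deg roll -0.00
turn units [-0.    0.   -2.54]
shift units now-axes [-17.03 -10.46   6.91]  after-turn axes [-14.31 -13.95   6.91]
[[240. 137.]
 [349. 137.]
 [349. 216.]
 [240. 216.]] [array([726., 122.,  24.]), array([725., -72.,  24.]), array([584., -71.,  24.]), array([585., 120.,  24.])]
```

>>> carry_out --plan '[[[0,0,0,0,0,-0.85,1],[0,0,0,0,0,-0.85,1],[0,0,0,0,0,-0.85,1],[-0.95,-0.93,0.46,0,0,0,1],[-0.95,-0.93,0.46,0,0,0,1],[-0.95,-0.93,0.46,0,0,0,1],[-0.95,-0.93,0.46,0,0,0,1],[-0.95,-0.93,0.46,0,0,0,1],[-0.95,-0.93,0.46,0,0,0,1],[-0.95,-0.93,0.46,0,0,0,1],[-0.95,-0.93,0.46,0,0,0,1],[-0.95,-0.93,0.46,0,0,0,1],[-0.95,-0.93,0.46,0,0,0,1],[-0.95,-0.93,0.46,0,0,0,1],[-0.95,-0.93,0.46,0,0,0,1],[-0.95,-0.93,0.46,0,0,0,1],[-0.95,-0.93,0.46,0,0,0,1],[-0.95,-0.93,0.46,0,0,0,1]]]'

```text
clock: 2.15
tcp_pos: [430.0, 198.8, 106.9]
ee_rot: [[-0.999, 0.049, 0.007], [0.049, 0.999, 0.007], [-0.006, 0.008, -1.0]]
wrist_force: [0.5, 0.4, 0.7]
opening: 85.4
```

Run:
```python
from h import *
go([417,204.5,110],-0.07)
s=sensors.read_state()
cv2.imwrite('pics/w1.png',vision.snapshot('wrist'))
ci=vision.camera_info('wrist'); T=np.eye(4);T[:3,:3]=s['ee_rot'];T[:3,3]=s['tcp_pos'];T=T@ci['T_tool_cam']
for d in vision.cut_out('wrist','case_a'):
    print(d['conf'],d['rect'],np.round(fit(ci,d['region'],417,204,-.07,T),3))
```

```text
t 2.15 pos [430.  198.8 106.9] F [0.5 0.4 0.7] op 85.4
case-like yaw -0.049 pitch 0.36deg roll 0.44
turn units [0.09 0.07 0.24]
shift units now-axes [ 0.66  0.26 -0.16]  after-turn axes [ 0.67  0.24 -0.16]
0.69 [1.1, 236.1, 63.0, 402.9] [ 4.17e+02  2.04e+02 -7.00e-02  1.00e+00]
0.57 [286.2, 120.6, 377.9, 345.7] [ 4.15235e+02  2.05779e+02 -8.00000e-02  2.40000e-02]
```

View pics/w1.png

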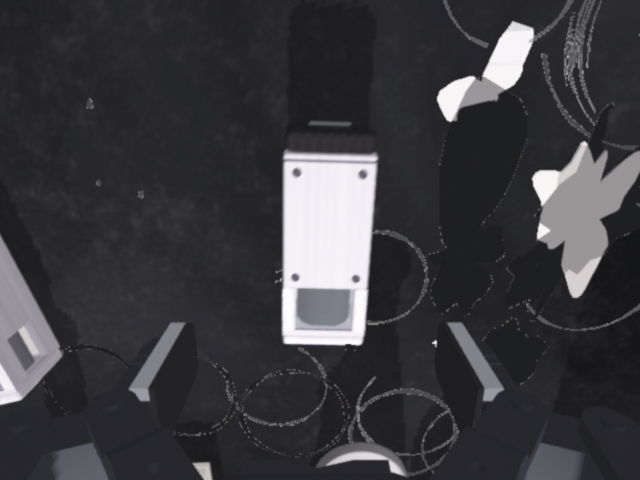

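Case a is in the wrist view at (330,235), with its window filled at (324,308). The fit agrees to 2 mm. Going down.

>>> carry_out --plan '[[[0.35,0.15,0,0.09,0.07,0.3,1],[0.35,0.15,0.2,0,0,0,1],[0,0,0.5,0,0,0,1],[0,0,0.7,0,0,0,1],[0,0,0.7,0,0,0,1],[0,0,0.7,0,0,0,1],[0,0,0.6,0,0,0,1],[0,0,0.3,0,0,0,1],[0,0,0,0,0,0,1]]]'

```text
clock: 3.0
tcp_pos: [412.8, 209.4, 30.2]
ee_rot: [[-0.997, 0.072, 0.002], [0.072, 0.997, 0.002], [-0.002, 0.002, -1.0]]
wrist_force: [-0.4, -0.4, -0.1]
opening: 85.3
```

Run:
```python
from h import *
go([416,205,24],-0.075)
```

```text
t 3.0 pos [412.8 209.4  30.2] F [-0.4 -0.4 -0.1] op 85.3
case-like yaw -0.072 pitch 0.12deg roll 0.10
turn units [0.02 0.02 0.04]
shift units now-axes [-0.18 -0.21  0.31]  after-turn axes [-0.18 -0.21  0.31]
```

>>> carry_out --plan '[[[-0.18,-0.21,0.3,0,0,0,1],[0,0,0,0,0,0,1],[0,0,0,0,0,0,-1],[0,0,0,0,0,0,-1],[0,0,0,0,0,0,-1],[0,0,0,0,0,0,-1],[0,0,0,0,0,0,-1],[0,0,0,0,0,0,-1],[0,0,0,0,0,0,-1],[0,0,0,0,0,0,-1]]]'

```text
clock: 3.83
tcp_pos: [416.6, 205.6, 26.1]
ee_rot: [[-0.998, 0.07, 0.005], [0.07, 0.998, 0.003], [-0.005, 0.003, -1.0]]
wrist_force: [-0.3, 0.4, -0.9]
opening: 41.4
```

Run:
```python
from h import *
go([416,205,24],-0.075)
cv2.imwrite('pics/w2.png',vision.snapshot('wrist'))
```

```text
t 3.8333 pos [416.6 205.6  26.1] F [-0.3  0.4 -0.9] op 41.4
case-like yaw -0.070 pitch 0.30deg roll 0.18
turn units [0.04 0.06 0.06]
shift units now-axes [ 0.03 -0.03  0.1 ]  after-turn axes [ 0.03 -0.03  0.1 ]
```

View pics/w2.png

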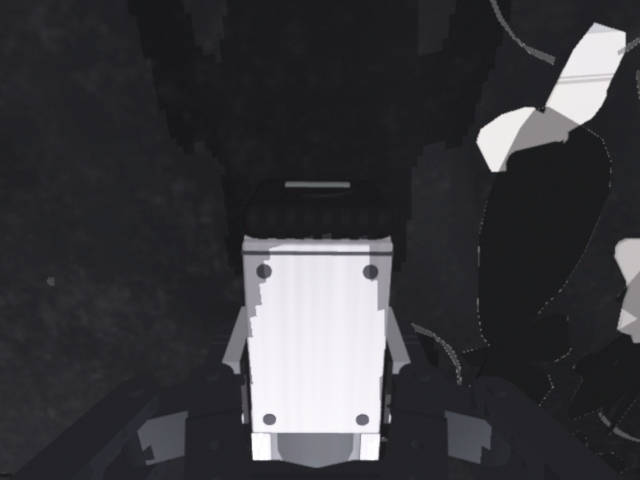

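Case a is gripped (opening 41.4), and the near part of its window is visible at (316,448). Lift, tip cap down, look.

>>> carry_out --plan '[[[0,0,-0.5,0,0,0,-1],[0,0,-0.8,0,0,0,-1],[0,0,-0.8,0,0,0,-1],[0,0,-0.8,0,0,0,-1],[0,0,-0.7,0,0,0,-1],[0,0,-0.4,0,0,0,-1],[0,0,0,0,-0.6,0,-1],[0,0,0,0,-0.9,0,-1],[0,0,0,0,-0.9,0,-1],[0,0,0,0,-0.9,0,-1],[0,0,0,0,-0.7,0,-1],[0,0,0,0,0,0,-1],[0,0,0,0,0,0,-1],[0,0,0,0,0,0,-1],[0,0,0,0,0,0,-1]]]'

```text
clock: 5.13
tcp_pos: [414.4, 204.7, 114.4]
ee_rot: [[-0.933, 0.07, 0.353], [0.067, 0.998, -0.022], [-0.354, 0.003, -0.935]]
wrist_force: [1.0, -0.4, -3.8]
opening: 41.0
```

Run:
```python
from h import *
go([416,205,26],-0.07)
a=vision.snapshot('wrist'); b=vision.snapshot('scene');c=vision.snapshot('top')
s=sensors.read_state(); P=[s['tcp_pos']]
def crop(im,u,v,r,f): 
    u,v=int(u),int(v); return cv2.resize(im[max(0,v-r):v+r,max(0,u-r):u+r],(300,300),interpolation=1)
o=[cv2.resize(a[300:480,200:440],(400,300))]
for n,im in (('scene',b),('top',c)):
    q=proj(vision.camera_info(n),np.array(P))[0]; print(n,q); o.append(crop(im,*q,45,1)) 
o[0]=cv2.resize(o[0],(200,300)) if 0 else cv2.resize(a[300:480,220:400],(200,300))
cv2.imwrite('pics/a3.png',np.hstack(o))
```

```text
t 5.1333 pos [414.4 204.7 114.4] F [ 1.  -0.4 -3.8] op 41.0
case-like yaw -0.072 pitch 20.72deg roll 0.20
turn units [ 0.04  4.14 -0.01]
shift units now-axes [1.49 0.01 4.16]  after-turn axes [-0.08  0.02  4.42]
scene [139.13216124 239.18939414]
top [175.7978492  316.77516114]
```

View pics/a3.png

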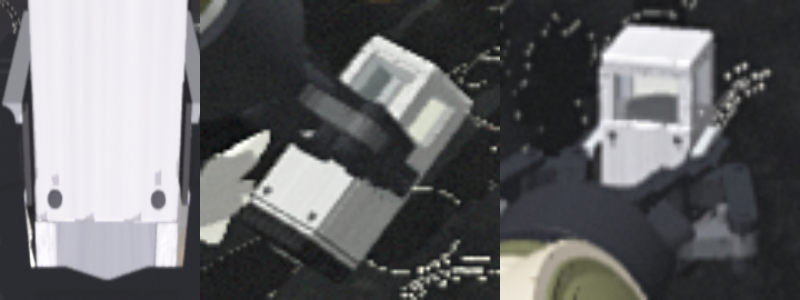

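In the wrist view (left) the window is now pale. In the scene view (middle) the side window looks see-through. In the top view the case interior is bright. This looks like the loose one, but I'll compare with full-size views and rock it the other way before believing it.

Run:
```python
from h import *
b=vision.snapshot('scene');c=vision.snapshot('top')
o=np.hstack([cv2.resize(b[190:290,90:190],(400,400),interpolation=2),cv2.resize(c[260:360,130:230],(400,400),interpolation=2)])
o2=np.hstack([cv2.resize(b[265:345,230:290],(150,200),interpolation=2),cv2.resize(c[250:340,280:350],(150,200),interpolation=2),cv2.resize(b[310:400,330:400],(150,200),interpolation=2),cv2.resize(c[250:340,390:450],(150,200),interpolation=2),np.zeros((200,200,3),np.uint8)])
cv2.imwrite('pics/a4.png',np.vstack([o,o2]))
```

```text
(no output)
```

View pics/a4.png

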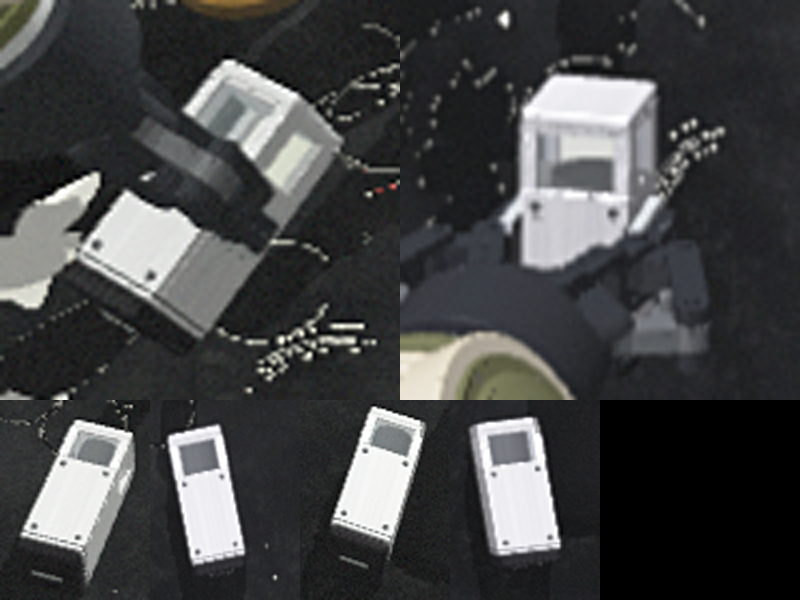

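Case a's windows are clearly empty (see-through side window, bright interior), while b and c show grey cores. Now cap end up.

>>> carry_out --plan '[[[0,0,0,0,0.6,0,-1],[0,0,0,0,0.9,0,-1],[0,0,0,0,0.9,0,-1],[0,0,0,0,0.9,0,-1],[0,0,0,0,0.9,0,-1],[0,0,0,0,0.9,0,-1],[0,0,0,0,0.9,0,-1],[0,0,0,0,0.9,0,-1],[0,0,0,0,0.9,0,-1],[0,0,0,0,0.7,0,-1],[0,0,0,0,0,0,-1],[0,0,0,0,0,0,-1],[0,0,0,0,0,0,-1],[0,0,0,0,0,0,-1],[0,0,0,0,0,0,-1]]]'

```text
clock: 6.63
tcp_pos: [416.2, 205.4, 114.3]
ee_rot: [[-0.917, 0.067, -0.394], [0.058, 0.998, 0.035], [0.395, 0.01, -0.919]]
wrist_force: [-1.0, 0.1, -3.7]
opening: 41.0
```

Run:
```python
from h import *
go([500,180,230],-0.07,0)
a=vision.snapshot('wrist');b=vision.snapshot('scene');c=vision.snapshot('top')
o=np.hstack([cv2.resize(b[190:290,90:190],(400,400),interpolation=2),cv2.resize(c[260:360,130:230],(400,400),interpolation=2)])
cv2.imwrite('pics/a5.png',np.vstack([o,cv2.resize(a[360:480,160:480],(800,200))]))
```

```text
t 6.6333 pos [416.2 205.4 114.3] F [-1.   0.1 -3.7] op 41.0
case-like yaw -0.063 pitch -23.27deg roll 0.56
turn units [ 0.1  -4.65  0.06]
shift units now-axes [-1.63 -0.93 -7.01]  after-turn axes [-4.27 -0.97 -5.79]
```

View pics/a5.png

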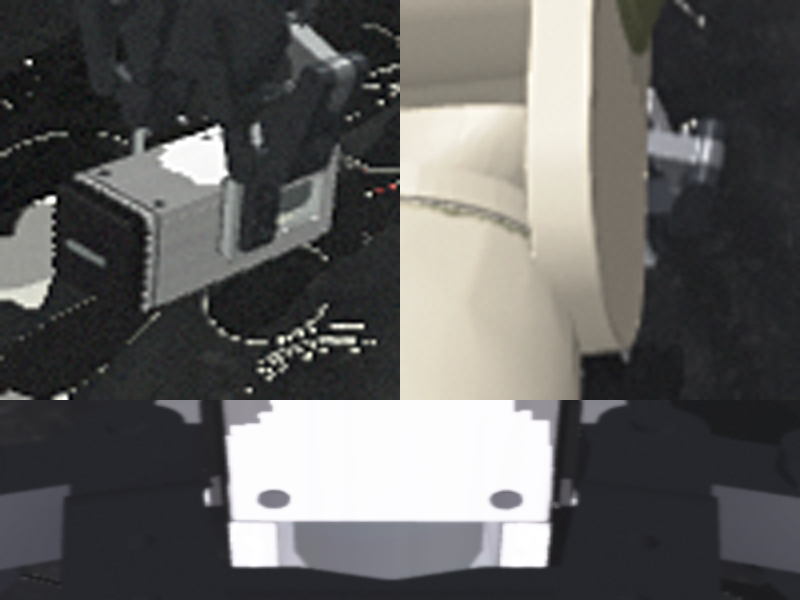

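The cap-up views show the window dark again: the rounded core end is at (390,540) in the wrist crop, and the side window is filled in the scene crop. So the core slid back, and case a is the loose one. Level, raise, and carry to the tray.

>>> carry_out --plan '[[[0,0,0,0,-0.6,0,-1],[0,0,0,0,-0.95,0,-1],[0,0,0,0,-0.95,0,-1],[0,0,0,0,-0.95,0,-1],[0,0,0,0,-0.8,0,-1],[0,0,0,0.1,-0.4,0,-1],[0,0,-0.5,0,0,0,-1],[0,0,-0.9,0,0,0,-1],[0,0,-1,0,0,0,-1],[0,0,-1,0,0,0,-1],[0,0,-1,0,0,0,-1],[0,0,-1,0,0,0,-1],[0,0,-0.5,0,0,0,-1],[0,0,0,0,0,0,-1]]]'

```text
clock: 7.95
tcp_pos: [411.3, 205.4, 243.9]
ee_rot: [[-0.998, 0.065, 0.01], [0.065, 0.998, 0.003], [-0.009, 0.004, -1.0]]
wrist_force: [0.9, -0.4, -4.0]
opening: 41.1
```

Run:
```python
from h import *
go([651,23,232],0,0)
ci=vision.camera_info('top')
print('cyl',ray(ci,303,103,0),'bottle',ray(ci,346,85,30))
```

```text
t 7.95 pos [411.3 205.4 243.9] F [ 0.9 -0.4 -4. ] op 41.1
case-like yaw -0.065 pitch 0.54deg roll 0.23
turn units [ 0.04  0.11 -0.74]
shift units now-axes [-12.54  -8.32   0.68]  after-turn axes [-11.98  -9.12   0.6 ]
cyl [795.40755262  10.90365304   0.        ] bottle [817.88078156 -66.81666459  30.        ]
```

>>> carry_out --plan '[[[0,0,0,0,0,-0.7,-1],[-0.4,-0.3,0,0,0,0,-1],[-0.8,-0.6,0,0,0,0,-1],[-0.8,-0.6,0,0,0,0,-1],[-0.8,-0.6,0,0,0,0,-1],[-0.8,-0.6,0,0,0,0,-1],[-0.8,-0.6,0,0,0,0,-1],[-0.8,-0.6,0,0,0,0,-1],[-0.8,-0.6,0,0,0,0,-1],[-0.8,-0.6,0,0,0,0,-1],[-0.8,-0.6,0,0,0,0,-1],[-0.8,-0.6,0,0,0,0,-1],[-0.8,-0.6,0,0,0,0,-1],[-0.8,-0.6,0,0,0,0,-1],[-0.8,-0.6,0,0,0,0,-1],[-0.4,-0.3,0,0,0,0,-1],[0,0,0,0,0,0,-1]]]'

```text
clock: 9.37
tcp_pos: [645.0, 15.8, 231.0]
ee_rot: [[-0.999, 0.028, -0.019], [0.028, 1.0, 0.009], [0.02, 0.009, -1.0]]
wrist_force: [0.0, -0.7, -4.0]
opening: 41.1
```

Run:
```python
from h import *
go([651,23,232],0,np.radians(30))
```

```text
t 9.3667 pos [645.   15.8 231. ] F [ 0.  -0.7 -4. ] op 41.1
case-like yaw -0.028 pitch -1.12deg roll 0.51
turn units [ 0.02 -6.22 -0.34]
shift units now-axes [-0.29  0.37 -0.05]  after-turn axes [-0.29  0.36  0.11]
```

>>> carry_out --plan '[[[-0.15,0.2,0,0,0,-0.2,-1],[-0.15,0.15,0,0,0,0,-1],[0,0,0,0,-0.6,0,-1],[0,0,0,0,-0.9,0,-1],[0,0,0,0,-0.9,0,-1],[0,0,0,0,-0.9,0,-1],[0,0,0,0,-0.9,0,-1],[0,0,0,0,-0.9,0,-1],[0,0,0,0,-0.6,0,-1],[0,0,0,0,-0.3,0,-1],[0,0,0,0,0,0,-1],[0,0,0,0,0,0,-1],[0,0,0,0,0,0,-1]]]'

```text
clock: 10.45
tcp_pos: [646.1, 32.3, 228.0]
ee_rot: [[-0.87, 0.004, 0.492], [0.011, 1.0, 0.011], [-0.492, 0.015, -0.87]]
wrist_force: [0.1, 0.0, -3.2]
opening: 40.9
```

Run:
```python
from h import *
go([651,23,232],0,np.radians(30))
for n in ['wrist','scene','top']: cv2.imwrite(f'pics/f_{n}.png',vision.snapshot(n))
b=cv2.imread('pics/f_scene.png');c=cv2.imread('pics/f_top.png');a=cv2.imread('pics/f_wrist.png')
o=np.hstack([cv2.resize(b[100:300,200:400],(400,400),interpolation=2),cv2.resize(c[70:270,200:400],(400,400),interpolation=2)])
cv2.imwrite('pics/f6.png',np.vstack([o,cv2.resize(a[360:480,160:480],(800,200))]))
```

```text
t 10.45 pos [646.1  32.3 228. ] F [ 0.1  0.  -3.2] op 40.9
case-like yaw -0.013 pitch 29.48deg roll 0.85
turn units [ 0.12 -0.1  -0.13]
shift units now-axes [-0.32 -0.46 -0.06]  after-turn axes [-0.31 -0.46 -0.05]
```

View pics/f6.png

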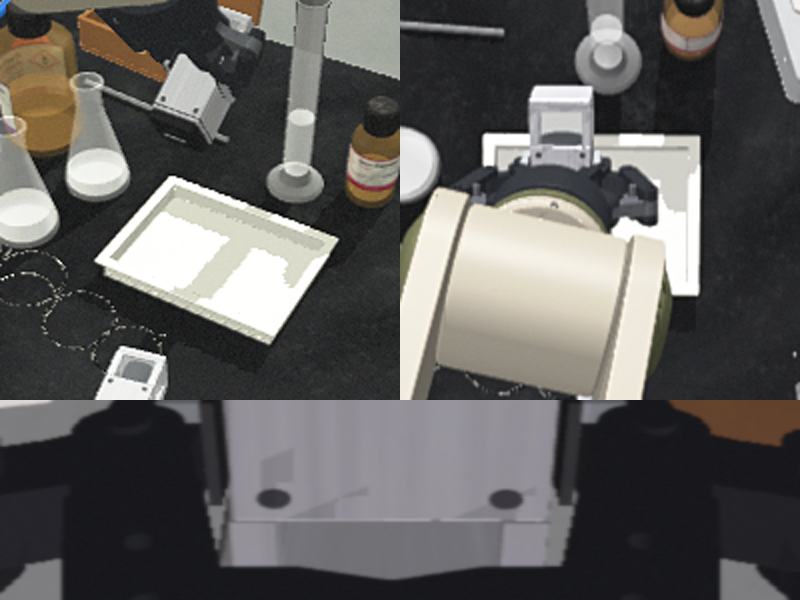

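View pics/f_scene.png

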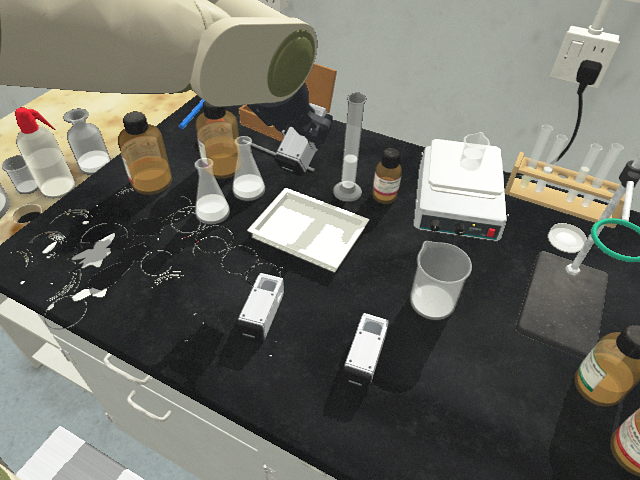

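In the top view the window at about (282,128) is bright inside with the dark core only at its cap side, so it is empty. In the wrist view the screws sit at the same pixels as before tipping, so there was no slip. Now a small correction to centre it.

>>> carry_out --plan '[[[-0.15,-0.2,0,0.05,-0.05,0,-1],[-0.1,-0.15,0,0.05,-0.05,0,-1],[0,0,0,0,0,0,-1],[0,0,0,0,0,0,-1],[0,0,0,0,0,0,-1]]]'

```text
clock: 11.02
tcp_pos: [651.9, 23.6, 230.5]
ee_rot: [[-0.866, 0.01, 0.501], [0.012, 1.0, 0.0], [-0.501, 0.006, -0.866]]
wrist_force: [0.6, 0.7, -3.9]
opening: 41.3
```

Run:
```python
from h import *
go([651,23,232],0,np.radians(30))
c=vision.snapshot('top');a=vision.snapshot('wrist');s=sensors.read_state()
ci=vision.camera_info('top')
R=s['ee_rot'];A=np.array([[-1,0,0],[0,1,0],[0,0,-1.]]);C=R@A; cen=s['tcp_pos']+R@[0,0,5]
print('case centre',np.round(cen,1))
W=np.array([[x,y,21] for x,y in((55,-21),(55,21),(22,21),(22,-21))],float)@C.T+cen
q=proj(ci,W); im=cv2.resize(c[70:220,220:370],(600,600),interpolation=2)
for p in q: cv2.circle(im,tuple(int(v) for v in (p-[220,70])*4),4,(0,0,255),1)
cv2.imwrite('pics/f7.png',im)
```

```text
t 11.0167 pos [651.9  23.6 230.5] F [ 0.6  0.7 -3.9] op 41.3
case-like yaw -0.014 pitch 30.04deg roll 0.35
turn units [ 0.    0.01 -0.14]
shift units now-axes [-0.   -0.03 -0.09]  after-turn axes [ 0.   -0.03 -0.09]
case centre [654.3  23.7 226.1]
```

View pics/f7.png

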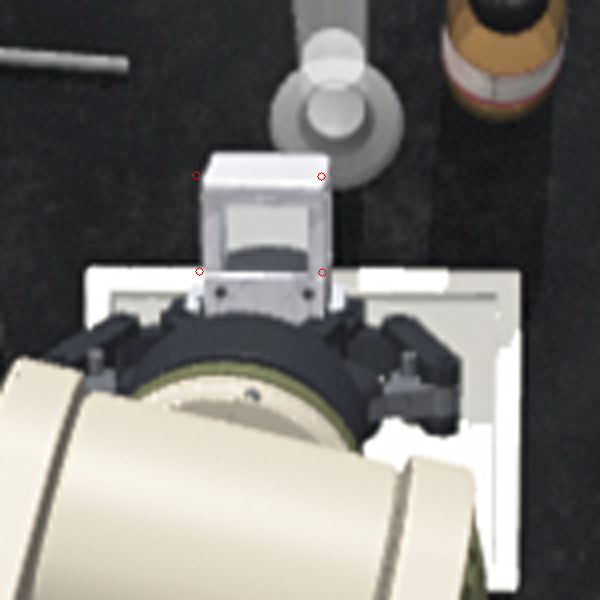

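In this view the case edges lie within 2–3 mm of the predicted pose (window at about (265,240)). The window is bright, with only the core's end face showing at its cap side. Handing in.

Run:
```python
from rig import workorder, sensors
s=sensors.read_state(); print(s['clock'],s['tcp_pos'],abs(s['qd']).max())
print(workorder.job_done())
```

```text
11.1167 [651.80648448  23.74203386 230.41659488] 0.002739975018475619
the job is handed in; nothing more can be done
None
```

Case a, the left one, is the rattling case. I handed the job in at 11.1 s with the arm still holding it over the tray.

- **Finding it:** I lifted case a first and rocked it cap end down by 21°, which emptied its windows. Rocking it cap end up by 23° filled them again. Cases b and c were never touched, because the loose case was the first one I tried.
- **Final hold:** the centre of case a is at about (654, 24, 226) mm, roughly 22 cm above the tray floor and within a few mm of the tray's middle. The cap end is tipped down 30.0°, the gripper opening is 41 mm and the arm is still.
- **Last checks:** in the last top view the window is empty and the core lies at the cap. The case edges lie within about 2–3 mm of where they should be, so it has not slipped in the grip. The glassware was left alone.
- **Disagreement:** the tray's centre came out 6 mm apart in each of x and y between the two cameras (655, 25 from the top, 649, 18 from the scene). I trusted the top view more. No check failed.

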